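# Unlock the seat and slide the column nut home

### The arm

A 6-joint arm with a two-finger parallel gripper is mounted at the origin on the work surface. World frame = base frame: x ahead of the robot, y to its left, z up, the work surface at z = 0. Lengths are in m, angles in rad, forces in N, time in s.
With the tool pointing down it reaches from about 0.3 to 0.775 m from the base axis. Payload 14.6 kg.
Tool frame: the origin (TCP) lies midway between the tips of the shut fingers; the grasp point (between the pads) lies 19 mm behind it (ctrl.tcp_to_grasp is the z of the grasp point in the tool frame, in m); z points along the fingers, y is the line along which they close (so a half turn about z gives the same grasp; the last joint's range is limited). The gripper opens to 94 mm and grips with 3 to 60 N. Pads are 16 mm wide; open, the fingers measure 119 mm over their backs; the gripper's body (75 mm by 177 mm) begins 78 mm behind the grasp point.
Start: joints at [-1.262, 0.3, 1.521, -0, 1.321, -0.067], TCP at [0.202, -0.512, 0.205] pointing down, gripper open.
Joint ranges: [-3.03, 3.03], [-0.79, 2.21], [0.23, 2.52], [-1.04, 4.18], [0, 3.07], [-2.55, 2.55]. Speed limits (rad/s): [2.22, 2.22, 2.57, 3.14, 3.14, 3.14].

### API

Orientations are given as [roll, pitch, yaw] about the fixed x, y, z axes, in that order (R = Rz(yaw) Ry(pitch) Rx(roll)).
In Python, from station import monitor, camera, ctrl gives the robot as it stands.
- The arm moves only by the tool apply_moves, never from a script. Its argument "plan" is one flat list of numbers, 4 for each row, row after row: the shift along the tool's x, y, z in mm, then the turn about the tool's z in rad. In form: [dx, dy, dz, spin, dx, dy, dz, spin, ...]. A call has 1 to 20 rows; each row shifts and turns the commanded pose from where the row before left it, along the tool's axes as they then stand; what a row does not reach is not made up. A row lasts 1/10 s, in which the tool goes at most 50 mm and 8.59 degrees, less where a joint would pass 70% of its speed; a pose out of reach is approached as far as the arm can. A call is refused whole if a number of a shift passes 50 or a number of a turn 0.15, either way. A call with a gripper value outside its range is refused whole. "hand" is the gripper command: -1 is shut, 1 is fully open, values between are in proportion, set as the call begins (left out, the last holds). The fingers move at their own pace and stop on an object; "squeeze" is the grip in N (left out, the last holds). Time passes only in rows, so rows that do not move let the fingers close. It gives the time, the measured TCP pose, the force, the opening and the grip force at its end, in the units of the state.
- monitor.get_obs(): the state, without advancing time (a new reading comes with each control period).
- camera(name): name is "scene" or "side" or "wrist"; returns a dict with "image" (400x640x3 uint8, red, green, blue), "range_z" (400x640 float32, m along the optical axis (not along the pixel's ray), 0 where there is no reading), "mtx" (3x3 intrinsics, pixels), "rvec" (rotation vector, rad) and "tvec" (3), from world to camera coordinates, as OpenCV has them. Camera axes: x right, y down, z forward; pixel columns grow to the right and rows downward; lengths in m; the calibration is good to about 2 mm. The wrist camera is an equidistant fisheye: a pixel r from the principal point sees the ray r / f radians off the axis. A picture is of the moment at which its call begins.
- ctrl.hand_in(): hands the job in; it is judged then, once.
The state is a dict: "time_s": time; "qpos": joint angles; "joint_vel": joint speeds; "tau": joint torques, N m; "ee_pos": TCP position; "eef_rot": TCP orientation; "force": force on the tool from outside, world axes, zero at the start; "moment": the same for the moment, N m; "grip_width": finger opening in m; "grip_force": force on a finger pad.
Only numpy, scipy, OpenCV 4.12 (cv2) and the standard library are available. Lean on these libraries where they do the work, as an engineer would, in place of code of your own. Each camera call takes 0.05 s, during which the arm holds its last target. There are 200 camera calls.

### The job

The round yellow seat in the metal plate is barred by a sliding steel bolt, which is locked by an R-clip with a red loop. Pull the clip sideways out of the bolt and leave it in the blue tray, draw the bolt all the way back by its black handle, then nudge the big blue hex nut across the plate, never lifting it off the plate, until it drops flat into the seat. Leave the two loose brass parts on the plate where they are.

Things in the scene. Friction and masses are not known exactly. Their poses are not given: they have to be found in the camera images.
- deck: Aluminium plate fixed to the bench, 300 mm (its x) by 500 mm (its y), 18 mm thick, origin at the centre of its underside. At yaw 0 its x points away from the robot, its y to the robot's left. A grey bracket, 53 mm (x) by 40 mm (y), 49 mm tall above the plate, stands on it at plate x 30, y 125 mm; the bolt slides through it.
- seat (a point): Centre of the floor of the round seat in the plate (yellow floor, 110 mm diameter, 10 mm deep, so its floor is 8 mm over the bench); its axes are the plate's.
- nut: Blue hex cap nut, 88 mm across flats, 102 across corners, flat sides 32 mm tall, domed top 45 mm tall in all, 0.3 to 0.65 kg, too wide to grip. Origin at the centre of its underside, z up; flats face its own +x and every 60 degrees. It stands loose on the plate (18 mm over the bench), on the plate's -y side of the seat, and slides when pushed.
- bolt (a joint): Travel of the sliding bolt in m along the plate's +y: 0 = barring the seat, 0.075 = fully drawn back to its stop. A square steel bar 26 mm thick, its axis 26 mm above the plate; about 3 N of friction holds it where it is left. While the clip is in, the clip strikes the bracket after 5 to 10 mm and stops it.
- bolt_grip (a point): Middle of the bolt's upright black handle, a round post 24 mm in diameter and 45 mm tall; this point is 24 mm below its top and 82 mm over the bench; moves with the bolt.
- clip_hole (a point): Centre of the bolt's 9 mm square cross hole when the bolt is closed (44 mm over the bench). The hole runs along the plate's x, straight through the 26 mm bar. The point stays with the plate.
- clip: Loose steel R-clip, 105 mm long, in the upright plane across the bolt. Origin: centre of its red loop (50 mm long, 45 tall, 10 thick along its y: pinch across that from above). x points along its 7 mm straight leg, which lies 10 mm below the origin and ends 80 mm from it; a second arm lies over the bolt. Its loop is on the plate's -x side of the bolt; drawn 55 mm along its -x it is free. May sag a few degrees.
- tray: Blue open tray fixed to the bench, 150 mm (x) by 120 mm (y), 30 mm tall, walls 4 mm, floor 4 to 5 mm thick; origin at the centre of its underside.
- rack: Grey rack of vials fixed to the bench, 130 x 100 mm, 48 mm tall; it stands on the side of the plate where the tray does not. Not to be handled.
- collar: loose brass collar, 52 mm diameter, 14 mm tall, lying on the plate's robot-side margin. A bystander.
- fitting: loose brass fitting, 36 mm diameter, 35 mm tall, standing on the plate's far margin. A bystander.
Things that resemble listed ones, but are neither listed nor needed, are in the scene too. What is shaped like the nut but green is not meant. There is more than one size of the clip; the job needs the larger.

How it is judged:
On the way, in this order (a step that is already met when the one before it is completed fails the run):
1. the clip is out of the bolt: its loop centre at least 90 mm from the cross hole (distance between clip and clip_hole above 0.09 m), for 0.1 s.
2. the bolt is drawn back by more than 65 mm (value of joint bolt above 0.065 m), for 0.1 s.
3. the nut has dropped flat into the seat (horizontal distance between nut and seat below 0.008 m and z of nut in the frame of seat below 0.003 m and angle between nut's own z axis and vertical below 0.06 rad), for 0.2 s.
At the end, for the whole second after the job is handed in: The nut lies flat on the seat's floor (centre within 8 mm, underside within 3 mm of the floor, tilt under 0.06 rad), the bolt is drawn back more than 65 mm, the clip's loop centre is inside the tray (below 45 mm), and nut and clip are at rest (all of step 3 and x of clip in the frame of tray between -0.07 and 0.07 m and y of clip in the frame of tray between -0.055 and 0.055 m and z of clip in the frame of tray below 0.045 m and value of joint bolt above 0.065 m and linear speed of each of nut, clip below 0.02 m/s); the robot touches nothing.
It fails at once if the nut is lifted: its underside centre is more than 12 mm above the plate (z of nut in the frame of deck above 0.03 m).
It fails at once if the nut is tipped by more than 0.4 rad (angle between nut's own z axis and vertical above 0.4 rad).
It fails at once if a loose brass part is pushed by more than 30 mm (distance of any of collar, fitting from where it was at the start of the episode above 0.03 m).
It also fails if it takes over 72 s, if anything falls off the work surface, if the arm or the gripper's body presses on something with over 40 N, if the wrist force passes 120 N, or if a joint passes its speed limit or range.

## Working session

There is one attempt and no reset: what is moved stays moved. The work goes in short steps, Python scripts to look and compute and a tool call to move; the robot and the scene stay as the last step left them, time stands still between calls to the robot, and variables do not carry over. Pictures are saved under pics/ and viewed, at most 10 in all, crops included, and the job is handed in when it is done.

Besides the shell and the picture viewer there is one more tool, called after "Emit:" as a command line: name --argument value ..., lists and objects as JSON in quotes. apply_moves: Moves the arm, as the interface text tells. Its arguments: {"type":"object","properties":{"plan":{"type":"array","items":{"type":"number"}},"hand":{"type":"number"},"squeeze":{"type":"number"}},"required":["plan"]}

```bash
ls; mkdir -p pics; cat > h.py <<'E'
import numpy as np, cv2
from station import monitor, camera, ctrl
def cam(n):
    c=camera(n); c['R']=cv2.Rodrigues(np.array(c['rvec'],float))[0]; c['t']=np.array(c['tvec'],float).ravel(); return c
def cloud(c):
    K=c['mtx']; z=c['range_z']; v,u=np.mgrid[:z.shape[0],:z.shape[1]]
    p=np.stack([(u-K[0,2])/K[0,0]*z,(v-K[1,2])/K[1,1]*z,z],-1)
    w=(p-c['t'])@c['R']; w[z<=0]=np.nan; return w
def save(c,n): cv2.imwrite('pics/'+n,c['image'][...,::-1])
E
python3 - <<'E'
from h import *
o=monitor.get_obs(); print({k:np.round(v,3) for k,v in o.items()}, ctrl.tcp_to_grasp)
ims=[]
for n in('scene','side'):
    c=cam(n); save(c,n+'0.png'); np.savez(n+'0.npz',**c); 
    print(n,np.round(-c['R'].T@c['t'],3),np.round(c['R'][2],2))
E
```

```text
pics
{'time_s': np.float64(0.0), 'qpos': array([-1.262,  0.3  ,  1.522, -0.   ,  1.321, -0.067]), 'joint_vel': array([-0.   ,  0.001, -0.001, -0.001, -0.   , -0.   ]), 'tau': array([-0.0000e+00, -5.3180e+01, -3.5274e+01,  7.1000e-02,  2.4000e-02,
       -0.0000e+00]), 'ee_pos': array([ 0.202, -0.511,  0.205]), 'eef_rot': array([-3.14 , -0.   ,  0.376]), 'force': array([-0.076, -0.317, -0.938]), 'moment': array([ 0.019,  0.054, -0.049]), 'grip_force': np.float64(0.0), 'grip_width': np.float64(0.093)} -0.0188
scene [ 1.245 -0.53   0.911] [-0.56  0.45 -0.69]
side [0.527 1.029 0.687] [ 0.04 -0.87 -0.5 ]
```

View pics/scene0.png

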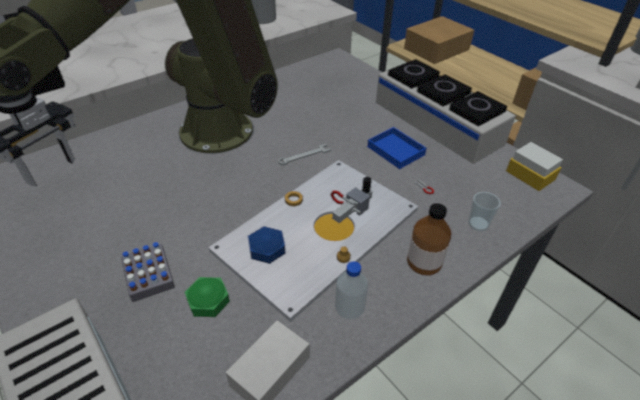

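View pics/side0.png

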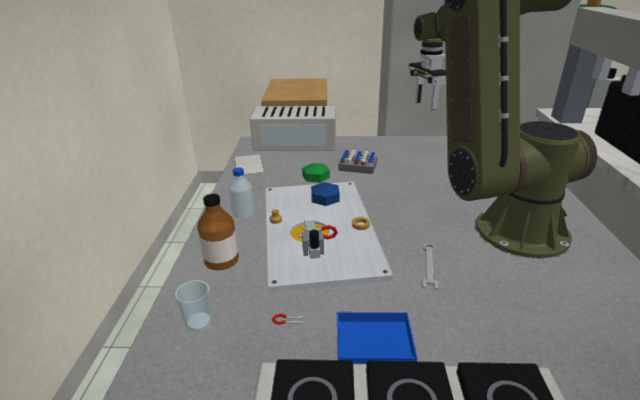

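Scene view: the nut is blue at (267,245), and the green decoy at (208,296) is not meant. The clip's red loop is at (337,197), in the bolt. The smaller clip lies on the bench at (427,188) and is not meant. The tray is at (397,147), the handle at (367,185), the seat at (334,226), the collar at (293,198) and the fitting at (344,254). The rack is at (147,268).

```bash
python3 - <<'E'
from h import *
S={}
for n in('scene','side'):
    c=dict(np.load(n+'0.npz')); W=cloud(c); im=c['image']; h=cv2.cvtColor(im,cv2.COLOR_RGB2HSV)
    S[n]=(c,W,im,h)
    H,s,v=h[...,0].astype(int),h[...,1],h[...,2]
    x,y,z=W[...,0],W[...,1],W[...,2]
    ws=(x>.2)&(x<.95)&(y>-.6)&(y<.6)&(z<.2)&(z>-.01)
    def comp(m,name,mn=12):
        k,l,st,ce=cv2.connectedComponentsWithStats((m&ws).astype('uint8'))
        for i in range(1,k):
            if st[i,4]>=mn:
                p=W[l==i]; print(n,name,st[i,4],np.round(ce[i]),'med',np.round(np.median(p,0),3),'min',np.round(np.percentile(p,2,0),3),'max',np.round(np.percentile(p,98,0),3))
    comp((H>100)&(H<125)&(s>120),'blue',60)
    comp(((H<6)|(H>174))&(s>130),'red')
    comp((H>15)&(H<28)&(s>150),'yellow/brass')
    comp((v<45)&(z>.04),'black')
    # deck plane
    d=ws&(abs(z-.018)<.006)&(v>110)&(s<60)
    k,l,st,ce=cv2.connectedComponentsWithStats(d.astype('uint8')); i=1+np.argmax(st[1:,4]); p=W[l==i]
    r=cv2.minAreaRect((p[:,:2]*1000).astype('float32')); print(n,'deck',st[i,4],r,np.median(p[:,2])); 
    # tray
c,W,im,h=S['scene']
cv2.imwrite('pics/crop0.png',np.hstack([cv2.resize(im[150:280,230:430],(790,514),interpolation=cv2.INTER_CUBIC)])[...,::-1])
for u,v in[(215,248),(339,164),(413,207),(291,310)]: print(np.round(W[v,u],3))
E
```

```text
scene blue 585 [430. 109.] med [0.451 0.556 0.102] min [0.215 0.551 0.091] max [0.633 0.561 0.112]
scene blue 1368 [396. 147.] med [0.448 0.421 0.007] min [0.376 0.351 0.   ] max [0.525 0.472 0.031]
scene blue 943 [266. 244.] med [ 0.578 -0.167  0.053] min [ 0.529 -0.203  0.025] max [ 0.607 -0.122  0.063]
scene blue 173 [353. 269.] med [ 0.819 -0.098  0.149] min [ 0.802 -0.111  0.137] max [ 0.83  -0.082  0.152]
scene red 25 [429. 190.] med [0.655 0.349 0.005] min [0.641 0.337 0.   ] max [0.664 0.365 0.009]
scene red 37 [336. 196.] med [0.547 0.081 0.058] min [0.533 0.077 0.036] max [0.567 0.084 0.073]
scene yellow/brass 677 [333. 228.] med [0.604 0.027 0.008] min [ 0.556 -0.013  0.004] max [0.643 0.076 0.012]
scene black 581 [419.  87.] med [0.376 0.578 0.141] min [0.236 0.57  0.125] max [0.479 0.599 0.147]
scene black 297 [259. 107.] med [0.223 0.051 0.185] min [ 0.203 -0.005  0.158] max [0.235 0.11  0.199]
scene black 374 [467. 113.] med [0.568 0.578 0.142] min [0.507 0.57  0.125] max [0.62  0.599 0.147]
scene black 82 [366. 185.] med [0.589 0.152 0.087] min [0.58  0.145 0.065] max
[... 1420 characters left out ...]
212. 200.] med [0.824 0.154 0.188] min [0.809 0.134 0.174] max [0.841 0.164 0.191]
side black 140 [314. 239.] med [0.581 0.168 0.086] min [0.571 0.157 0.061] max [0.59  0.173 0.102]
side black 865 [314. 366.] med [0.56  0.59  0.144] min [0.503 0.579 0.142] max [0.615 0.6   0.146]
side black 896 [406. 367.] med [0.42  0.59  0.144] min [0.365 0.579 0.142] max [0.477 0.6   0.146]
side black 961 [497. 369.] med [0.284 0.59  0.144] min [0.226 0.579 0.139] max [0.34  0.6   0.146]
side deck 8646 ((577.3328247070312, -5.53875732421875), (301.0335388183594, 508.5233154296875), 9.025775909423828) 0.017516109181311787
[ 0.484 -0.263  0.02 ]
[0.409 0.207 0.017]
[0.683 0.25  0.019]
[ 0.753 -0.217  0.023]
```

View pics/crop0.png

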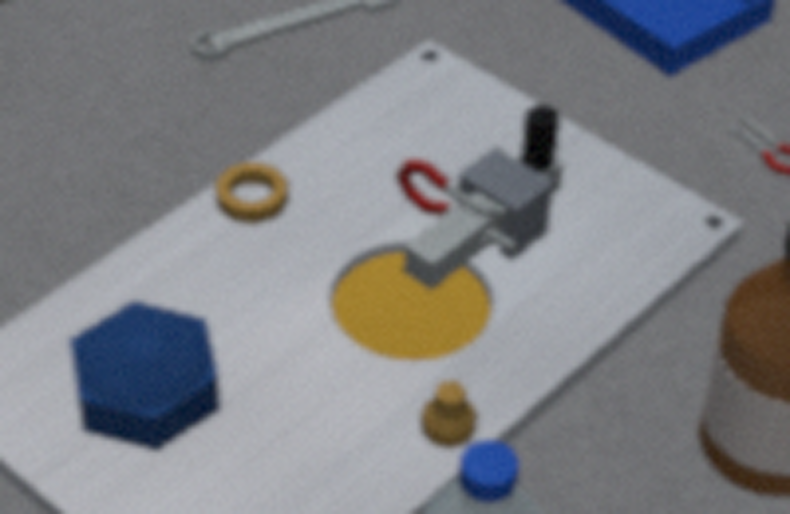

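The crop shows the larger clip's red loop at about (336,196) in the scene image, with its leg through the bar. That matches the description. The plate yaw is about 9°, the loop centre is about (0.547, 0.084, 0.055), and the handle is about (0.582, 0.160). I'll move above the clip.

Emit:
apply_moves --plan '[0,0,0,0.11,0,0,0,0.109,24,-30,0,0,24,-30,0,0,24,-30,0,0,24,-30,0,0,24,-30,0,0,24,-30,0,0,24,-30,0,0,24,-30,0,0,24,-30,0,0,24,-30,0,0,24,-30,0,0,24,-30,0,0,24,-30,0,0,24,-30,0,0,24,-30,0,0,24,-30,0,0,24,-30,0,0,24,-24,0,0]' --hand -0.15 --squeeze 30

```text
time_s: 2.1
ee_pos: [0.5455, 0.0852, 0.2052]
eef_rot: [-3.141, 0.001, 0.158]
force: [-0.4, -0.0, -0.4]
grip_width: 0.0401
grip_force: 0.0
```

```bash
python3 - <<'E'
from h import *
o=monitor.get_obs(); print(o['time_s'],np.round(o['ee_pos'],4),np.round(o['eef_rot'],3),o['grip_width'],np.round(o['force'],1))
c=cam('wrist'); save(c,'w1.png'); np.savez('w1.npz',**c)
C=-c['R'].T@c['t']; K=c['mtx']; print(C,K)
im=c['image']; h=cv2.cvtColor(im,cv2.COLOR_RGB2HSV); H,s,v=[h[...,i].astype(int) for i in range(3)]
def ray(u,v):
    x=np.array([u-K[0,2],v-K[1,2]])/K[0,0]; r=np.hypot(*x); d=np.array([*(x/r*np.sin(r)),np.cos(r)]); return c['R'].T@d
def at(u,v,z): d=ray(u,v); return C+d*(z-C[2])/d[2]
def comp(m,name,z,mn=60):
    k,l,st,ce=cv2.connectedComponentsWithStats(m.astype('uint8'))
    for i in range(1,k):
        if st[i,4]>=mn: print(name,st[i],np.round(ce[i]),np.round(at(*ce[i],z),4))
comp(((H<6)|(H>174))&(s>130),'red',.06)
comp((H>15)&(H<28)&(s>130),'yel',.008)
comp((H>100)&(H<125)&(s>120),'blue',.05,200)
E
```

```text
2.1 [0.5455 0.0852 0.2052] [-3.141e+00  1.000e-03  1.580e-01] 0.040144577698135696 [-0.4 -0.  -0.4]
[0.62356302 0.098576   0.38463285] [[309.70691629   0.         319.30468043]
 [  0.         309.70691629 204.15565342]
 [  0.           0.           1.        ]]
red [129  70  17  23 200] [137.  81.] [0.6464 0.3164 0.06  ]
red [317 175   8  36 277] [320. 192.] [0.5462 0.0852 0.06  ]
yel [   0    0   43   47 1301] [22. 20.] [0.774 0.665 0.008]
yel [416  59  30  29 643] [430.  73.] [ 0.7068 -0.0276  0.008 ]
yel [ 329  102   86   88 4801] [375. 145.] [0.6035 0.0262 0.008 ]
yel [376 244  17  30 202] [385. 257.] [ 0.4581 -0.0189  0.008 ]
yel [235 301  15  53 405] [241. 327.] [0.3021 0.1708 0.008 ]
yel [390 301  14  53 394] [397. 328.] [ 0.3398 -0.0693  0.008 ]
yel [ 193  356  286   28 2847] [350. 373.] [ 0.2302 -0.0169  0.008 ]
blue [   0   90   31  225 1740] [  9. 214.] [0.4249 0.6256 0.05  ]
blue [  63  163   72  108 6403] [ 99. 214.] [0.4678 0.381  0.05  ]
blue [ 466  170   69   71 3696] [501. 205.] [ 0.5643 -0.1445  0.05  ]
blue [  0 346  22  30 367] [  7. 359.] [-0.0623  0.888   0.05  ]
blue [  0 364  46  36 983] [ 23. 387.] [-0.1844  0.8858  0.05  ]
```

Wrist measurement: the loop is at pixel (320,192), world (0.546, 0.085), directly below the TCP. I'll descend and grip.

Emit:
apply_moves --plan '[0,0,40,0,0,0,40,0,0,0,40,0,0,0,30,0,0,0,18,0,0,0,0,0]'

```text
time_s: 2.75
ee_pos: [0.5435, 0.0831, 0.0348]
eef_rot: [-3.141, 0.005, 0.157]
force: [-0.1, -0.2, 0.8]
grip_width: 0.0399
grip_force: 0.0
```

Emit:
apply_moves --plan '[0,0,0,0,0,0,0,0,0,0,0,0,0,0,0,0,0,0,0,0,0,0,0,0]' --hand -1

```text
time_s: 3.35
ee_pos: [0.5454, 0.0833, 0.0378]
eef_rot: [3.142, -0.001, 0.157]
force: [-0.8, 0.2, 1.6]
grip_width: 0.0092
grip_force: 30.0
```

Emit:
apply_moves --plan '[-8,0,0,0,-8,0,0,0,-8,0,0,0,-8,0,0,0,-8,0,0,0,-8,0,0,0,-8,0,0,0,-8,0,0,0,-8,0,0,0,0,0,0,0]'

```text
time_s: 4.35
ee_pos: [0.4732, 0.0719, 0.0375]
eef_rot: [-3.142, 0.0, 0.157]
force: [0.6, -0.2, -1.4]
grip_width: 0.0091
grip_force: 30.0
```

Emit:
apply_moves --plan '[0,0,-40,0,0,0,-40,0,0,0,0,0.08,0,0,0,0.077,-5,-34,0,0,-5,-34,0,0,-5,-34,0,0,-5,-34,0,0,-5,-34,0,0,-5,-34,0,0,-5,-34,0,0,-5,-34,0,0,-5,-36,0,0,-6,-36,0,0,0,0,0,0]'

```text
time_s: 5.85
ee_pos: [0.422, 0.4194, 0.1171]
eef_rot: [-3.141, -0.0, 0.003]
force: [0.1, -0.2, -0.7]
grip_width: 0.0095
grip_force: 30.0
```

```bash
python3 - <<'E'
from h import *
c=cam('side'); cv2.imwrite('pics/s1.png',cv2.resize(c['image'][180:400,200:520],(800,550))[...,::-1]); W=cloud(c); h=cv2.cvtColor(c['image'],cv2.COLOR_RGB2HSV)
m=((h[...,0]<6)|(h[...,0]>174))&(h[...,1]>130)
k,l,st,ce=cv2.connectedComponentsWithStats(m.astype('uint8'))
for i in range(1,k):
    if st[i,4]>15: p=W[l==i]; print(ce[i],np.round(np.nanmin(p,0),3),np.round(np.nanmax(p,0),3))
E
```

```text
[400.45  297.625] [0.4   0.419 0.118] [0.41  0.426 0.143]
[383.875 302.275] [0.422 0.418 0.111] [0.443 0.426 0.125]
[278.48684211 318.42105263] [ 0.637  0.341 -0.002] [0.665 0.369 0.011]
```

View pics/s1.png

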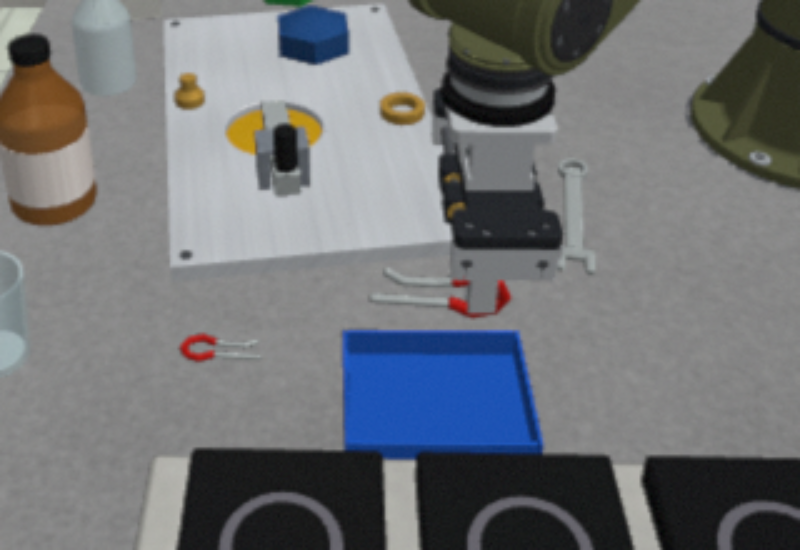

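The clip hangs level in the gripper, with its loop at (385,300) over the tray in the side image. I'll lower and release it.

Emit:
apply_moves --plan '[0,0,40,0,0,0,30,0,0,0,18,0,0,0,11,0,0,0,0,0,0,0,0,0]'

```text
time_s: 6.5
ee_pos: [0.4237, 0.4161, 0.0194]
eef_rot: [-3.141, -0.001, -0.001]
force: [0.1, -0.3, -0.6]
grip_width: 0.0092
grip_force: 30.0
```

Emit:
apply_moves --plan '[0,0,0,0,0,0,0,0,0,0,0,0,0,0,0,0]' --hand -0.3

```text
time_s: 6.9
ee_pos: [0.4232, 0.4162, 0.0188]
eef_rot: [-3.141, -0.0, -0.0]
force: [-0.2, 0.5, 0.2]
grip_width: 0.0324
grip_force: 0.0
```

Emit:
apply_moves --plan '[0,0,-20,0,0,0,-40,0,0,0,-40,0,0,0,-40,0,0,0,0,-0.078,0,0,0,-0.079]'

```text
time_s: 7.5
ee_pos: [0.4234, 0.4164, 0.16]
eef_rot: [-3.14, -0.002, 0.16]
force: [-0.2, 0.3, -0.6]
grip_width: 0.0326
grip_force: 0.0
```

```bash
python3 - <<'E'
from h import *
c=cam('side'); W=cloud(c); h=cv2.cvtColor(c['image'],cv2.COLOR_RGB2HSV)
m=((h[...,0]<6)|(h[...,0]>174))&(h[...,1]>130)
k,l,st,ce=cv2.connectedComponentsWithStats(m.astype('uint8'))
for i in range(1,k):
    if st[i,4]>15: p=W[l==i]; print(ce[i],np.round(np.nanmin(p,0),3),np.round(np.nanmax(p,0),3))
m=(h[...,2]<45)&(abs(W[...,0]-.58)<.05)&(abs(W[...,1]-.16)<.05)&(W[...,2]>.06)
print('handle',np.round(np.nanmedian(W[m],0),3),np.round(np.nanmin(W[m],0),3),np.round(np.nanmax(W[m],0),3))
E
```

```text
[278.49350649 318.45454545] [0.637 0.342 0.001] [0.665 0.369 0.009]
[383.03184713 334.59872611] [0.41  0.414 0.01 ] [0.455 0.423 0.048]
handle [0.58  0.169 0.085] [0.571 0.155 0.061] [0.591 0.175 0.104]
```

The clip stands in the tray with its loop at about (0.432, 0.417) and z below 0.048. Next is the bolt handle.

Emit:
apply_moves --plan '[14,35,0,0,14,35,0,0,14,35,0,0,14,35,0,0,14,35,0,0,15,34,0,0,15,34,0,0,15,34,0,0,0,0,0,0,0,0,0,0]' --hand 0.1

```text
time_s: 8.55
ee_pos: [0.58, 0.16, 0.1581]
eef_rot: [-3.141, 0.001, 0.154]
force: [-0.2, 0.1, 0.4]
grip_width: 0.0515
grip_force: 0.0
```

Emit:
apply_moves --plan '[0,0,30,0,0,0,30,0,0,0,15,0,0,0,8,0,0,0,0,0]'

```text
time_s: 9.05
ee_pos: [0.5797, 0.1609, 0.0752]
eef_rot: [-3.142, 0.001, 0.157]
force: [-0.3, 0.2, -0.3]
grip_width: 0.0517
grip_force: 0.0
```

Emit:
apply_moves --plan '[0,0,0,0,0,0,0,0,0,0,0,0,0,0,0,0,0,0,0,0]' --hand -1

```text
time_s: 9.55
ee_pos: [0.5803, 0.1603, 0.0761]
eef_rot: [3.141, -0.001, 0.157]
force: [-0.1, -2.0, 5.4]
grip_width: 0.0233
grip_force: 30.0
```

Emit:
apply_moves --plan '[0,-7,0,0,0,-7,0,0,0,-7,0,0,0,-7,0,0,0,-7,0,0,0,-7,0,0,0,-7,0,0,0,-7,0,0,0,-7,0,0,0,-7,0,0,0,-5,0,0,0,0,0,0,0,0,0,0]'

```text
time_s: 10.85
ee_pos: [0.5688, 0.2327, 0.076]
eef_rot: [3.139, -0.0, 0.156]
force: [-0.3, -14.9, 7.3]
grip_width: 0.0236
grip_force: 30.0
```

Emit:
apply_moves --plan '[0,0,0,0,0,0,0,0,0,0,0,0]' --hand 0.1

```text
time_s: 11.15
ee_pos: [0.5681, 0.2348, 0.0753]
eef_rot: [-3.141, 0.0, 0.157]
force: [0.3, -0.2, -1.4]
grip_width: 0.0442
grip_force: 0.0
```

Emit:
apply_moves --plan '[0,0,-30,0,0,0,-40,0,0,0,-40,0,-20,0,-20,0,-40,0,0,0,-40,0,0,0,0,0,0,0]'

```text
time_s: 11.85
ee_pos: [0.466, 0.2187, 0.2055]
eef_rot: [-3.141, 0.001, 0.158]
force: [0.6, -0.5, 0.2]
grip_width: 0.0518
grip_force: 0.0
```

```bash
cat > nut.py <<'E'
from h import *
def nut(names=('scene','side'),tag=None,top=.050,zs=.018):
    out=[]
    for n in names:
        c=cam(n); 
        if tag: save(c,tag+n+'.png')
        W=cloud(c); h=cv2.cvtColor(c['image'],cv2.COLOR_RGB2HSV); H,s=h[...,0],h[...,1]
        x,y,z=W[...,0],W[...,1],W[...,2]
        b=(H>98)&(H<125)&(s>110)&(x>.45)&(x<.72)&(y>-.26)&(y<.12)&(z>.01)&(z<.09)
        # segment silhouette fit: hexagonal prism outline IoU
        K=c['mtx']; m=b.astype('uint8'); ii=np.argwhere(m); lo=ii.min(0)-8; hi=ii.max(0)+8
        def sil(p):
            cx,cy,a=p; an=a+np.pi/6+np.arange(6)*np.pi/3
            P=np.array([[cx+.0508*np.cos(q),cy+.0508*np.sin(q),zz] for q in an for zz in(zs,top)]+[[cx,cy,zs+.045]])
            q=(P@c['R'].T+c['t'])@K.T; q=q[:,:2]/q[:,2:]
            im=np.zeros((400*4,640*4),'uint8'); cv2.fillConvexPoly(im,cv2.convexHull(np.round(q*4+1.5).astype('int32')),1)
            return im[lo[0]*4:hi[0]*4,lo[1]*4:hi[1]*4]
        mm=cv2.resize(m,None,fx=4,fy=4,interpolation=cv2.INTER_LINEAR)[lo[0]*4:hi[0]*4,lo[1]*4:hi[1]*4]
        out.append((sil,mm,n,np.nanmedian(W[b],0)))
    from scipy.optimize import differential_evolution as de
    def cost(p,sel=None): return sum(1-(s(p)&m).sum()/(s(p)|m).sum() for s,m,*_ in (sel or out))
    c0=np.mean([o[3] for o in out],0)
    B=[(c0[0]-.035,c0[0]+.035),(c0[1]-.04,c0[1]+.04),(-np.pi/6,np.pi/6)]
    for sel in [out]+[[o] for o in out]:
        r=de(cost,B,args=(sel,),seed=1,popsize=12,maxiter=40,tol=1e-4); print([o[2] for o in sel],np.round(r.x,4),'yawdeg',round(np.degrees(r.x[2]),1),round(r.fun,3))
E
python3 - <<'E'
from nut import *
o=monitor.get_obs(); print(o['time_s'],np.round(o['ee_pos'],4),np.round(o['eef_rot'],3))
nut(tag='n1')
for n in('scene','side'):
    c=cam(n); W=cloud(c); h=cv2.cvtColor(c['image'],cv2.COLOR_RGB2HSV); H,s=h[...,0],h[...,1]
    m=(H>15)&(H<28)&(s>120)&(abs(W[...,0]-.6)<.07)&(abs(W[...,1]-.02)<.08)&(W[...,2]<.016)
    p=W[m][:,:2].astype('float32')*1000; hull=cv2.convexHull(p); e=cv2.fitEllipse(hull); print(n,m.sum(),cv2.minEnclosingCircle(p),e)
    m=(h[...,2]<45)&(abs(W[...,0]-.57)<.05)&(abs(W[...,1]-.235)<.06)&(W[...,2]>.06); print('handle',np.nanmedian(W[m],0))
E
```

```text
11.85 [0.466  0.2187 0.2055] [-3.141e+00  1.000e-03  1.580e-01]Traceback (most recent call last):
    calc_energies = list(
        self._mapwrapper(self.func, parameters_pop[0:S])
    )
    return self.f(x, *self.args)
           ~~~~~~^^^^^^^^^^^^^^^
  File "nut.py", line 21, in cost
    def cost(p,sel=None): return sum(1-(s(p)&m).sum()/(s(p)|m).sum() for s,m,*_ in (sel or out))
                                 ~~~^^^^^^^^^^^^^^^^^^^^^^^^^^^^^^^^^^^^^^^^^^^^^^^^^^^^^^^^^^^^
  File "nut.py", line 21, in <genexpr>
    def cost(p,sel=None): return sum(1-(s(p)&m).sum()/(s(p)|m).sum() for s,m,*_ in (sel or out))
                                        ~~~~^~
ValueError: operands could not be broadcast together with shapes (148,168) (204,200) 

The above exception was the direct cause of the following exception:

Traceback (most recent call last):
  File "nut.py", line 25, in nut
    r=de(cost,B,args=(sel,),seed=1,popsize=12,maxiter=40,tol=1e-4); print([o[2] for o in sel],np.round(r.x,4),'yawdeg',round(np.degrees(r.x[2]),1),round(r.fun,3))
RuntimeError: The map-like callable must be of the form f(func, iterable), returning a sequence of numbers the same length as 'iterable'
```

Closure bug (late binding of `lo`/`K`); fixing.

```bash
sed -i 's/def sil(p):/def sil(p,c=c,K=K,lo=lo,hi=hi):/' nut.py
python3 - <<'E'
from nut import *
nut(tag='n1')
for n in('scene','side'):
    c=cam(n); W=cloud(c); h=cv2.cvtColor(c['image'],cv2.COLOR_RGB2HSV); H,s=h[...,0],h[...,1]
    m=(H>15)&(H<28)&(s>120)&(abs(W[...,0]-.6)<.07)&(abs(W[...,1]-.02)<.08)&(W[...,2]<.016)
    p=W[m][:,:2].astype('float32')*1000; hull=cv2.convexHull(p); e=cv2.fitEllipse(hull); print(n,m.sum(),cv2.minEnclosingCircle(p),e)
    m=(h[...,2]<45)&(abs(W[...,0]-.57)<.05)&(abs(W[...,1]-.235)<.06)&(W[...,2]>.06); print('handle',np.nanmedian(W[m],0))
E
```

```text
['scene', 'side'] [ 0.5605 -0.1585 -0.0074] yawdeg -0.4 0.269
['scene'] [ 0.5599 -0.1575  0.0589] yawdeg 3.4 0.14
['side'] [ 0.5607 -0.16    0.0476] yawdeg 2.7 0.122
scene 803 ((599.1546630859375, 32.75961685180664), 52.23546600341797) ((598.8627319335938, 32.966278076171875), (101.04317474365234, 102.95848846435547), 139.6210479736328)
handle [0.57032071 0.2207084  0.10143282]
side 335 ((601.8667602539062, 22.783889770507812), 52.99055480957031) ((601.8778076171875, 23.63858413696289), (94.17017364501953, 105.52603149414062), 98.41365814208984)
handle [0.56956651 0.24295011 0.08912626]
```

View pics/n1scene.png

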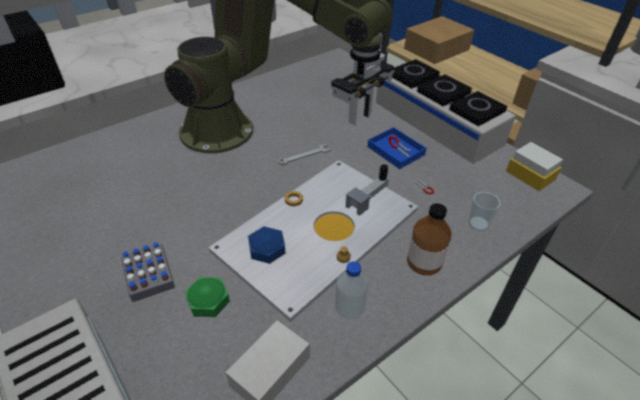

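The scene view confirms the clip lies in the tray at (397,147), the bolt is drawn back with its handle at (383,172), and the seat at (334,226) is clear. The nut is at about (0.560, -0.158) and the seat at about (0.602, 0.0275). I'll go behind the nut and look from above with the wrist camera.

Emit:
apply_moves --plan '[1,38,0,0,1,38,0,0,1,38,0,0,1,38,0,0,1,38,0,0,1,38,0,0,0,38,0,0,0,38,0,0,0,38,0,0,0,38,0,0,0,38,0,0,0,38,0,0,0,0,0,-0.149,0,0,0,-0.149,0,0,0,-0.149,0,0,0,-0.149,0,0,0,-0.149,0,0,0,-0.149,0,0,0,-0.149,0,0,0,-0.149]' --hand -0.57

```text
time_s: 14.15
ee_pos: [0.547, -0.231, 0.2049]
eef_rot: [-3.141, -0.0, 1.355]
force: [-0.2, -0.2, -0.5]
grip_width: 0.0202
grip_force: 0.0
```

```bash
cat > wr.py <<'E'
from h import *
def wr(tag):
    o=monitor.get_obs(); print(round(float(o['time_s']),2),np.round(o['ee_pos'],4),np.round(o['eef_rot'],3),o['grip_width'])
    c=cam('wrist'); save(c,tag+'.png'); C=-c['R'].T@c['t']; K=c['mtx']; print('cam',np.round(C,3))
    # top-down rectified view: 0.5 mm/px at height z, x range .45-.72 up, y range -.26..+.12 left
    def rect(z):
        X,Y=np.meshgrid(np.arange(.70,.46,-.0005),np.arange(.13,-.27,-.0005),indexing='ij')
        P=np.stack([X,Y,np.full_like(X,z)],-1)@c['R'].T+c['t']
        th=np.arctan2(np.hypot(P[...,0],P[...,1]),P[...,2]); s=K[0,0]*th/np.hypot(P[...,0],P[...,1])
        return cv2.remap(c['image'],(P[...,0]*s+K[0,2]).astype('float32'),(P[...,1]*s+K[1,2]).astype('float32'),cv2.INTER_LINEAR)
    xy=lambda q:np.array([.70-q[1]*.0005,.13-q[0]*.0005])
    r=rect(.018); cv2.imwrite('pics/'+tag+'r.png',r[...,::-1])
    for nm,z,a,b in(('nut',.050,98,125),('seat',.013,15,28)):
        h=cv2.cvtColor(rect(z),cv2.COLOR_RGB2HSV); m=((h[...,0]>a)&(h[...,0]<b)&(h[...,1]>110)).astype('uint8')
        k,l,st,ce=cv2.connectedComponentsWithStats(m)
        if k<2: continue
        i=1+np.argmax(st[1:,4]); cn=cv2.findContours((l==i).astype('uint8'),cv2.RETR_EXTERNAL,cv2.CHAIN_APPROX_NONE)[0][0]
        hull=cv2.convexHull(cn); (q,rad)=cv2.minEnclosingCircle(hull); M=cv2.moments(hull)
        print(nm,'hullcentroid',np.round(xy((M['m10']/M['m00'],M['m01']/M['m00'])),4),'circ',np.round(xy(q),4),'r',rad*.5,'area',M['m00']*.25)
        if nm=='nut':
            p=hull[:,0]; W=np.array([xy(t) for t in p])
            ex=np.array([np.ptp(W@[np.cos(t),np.sin(t)]) for t in np.radians(np.arange(180))])
            f=[ex[[t,t+60,t+120]].mean() for t in range(60)]; print('flat yaw deg',np.argmin(f),'mod 60, width',np.round(ex[[np.argmin(f)+k for k in(0,60,120)]],4))
E
python3 -c "
from wr import *; wr('w2')"
```

```text
14.15 [ 0.547  -0.231   0.2049] [-3.141 -0.     1.355] 0.02022250639319982
cam [ 0.564 -0.153  0.384]
nut hullcentroid [ 0.5617 -0.1572] circ [ 0.5618 -0.1572] r 49.93131637573242 area 6572.0
flat yaw deg 5 mod 60, width [0.0873 0.0874 0.0874]
seat hullcentroid [ 0.592  -0.0104] circ [ 0.5935 -0.0033] r 39.481849670410156 area 1026.75
```

View pics/w2r.png

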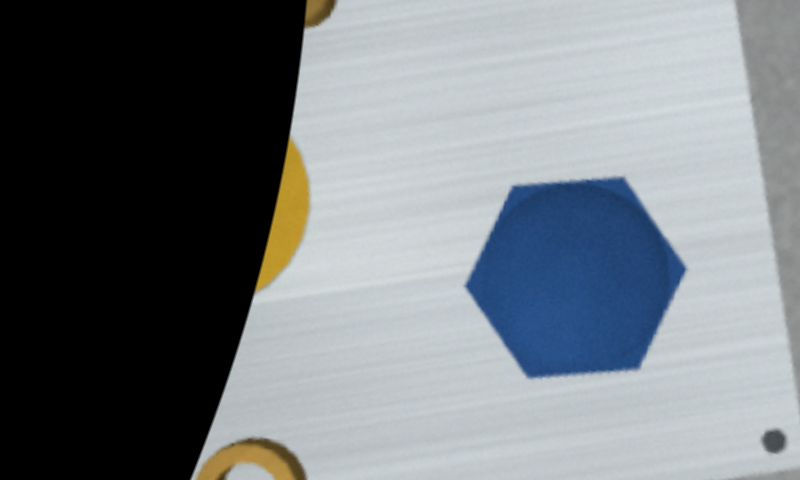

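The rectified wrist view shows the nut at (576,278), with its flats at 5° mod 60. The seat starts at (305,210). I'll push on the 65° flat along a gentle arc, heading 65° to about 90°, so that both fingers stay on the flat.

Emit:
apply_moves --plan '[0,0,0,0.11,0,0,0,0.111,1,-18,0,0,0,0,40,0,0,0,40,0,0,0,40,0,0,0,30,0,0,0,20,0,0,0,9,0,0,0,0,0,5,0,0,0,5,0,0,0,4,0,0,0,2,0,0,0,0,0,0,0]'

```text
time_s: 15.7
ee_pos: [0.5379, -0.2072, 0.0268]
eef_rot: [3.141, -0.0, 1.128]
force: [-0.3, 0.3, -0.3]
grip_width: 0.0201
grip_force: 0.0
```

Emit:
apply_moves --plan '[4,0,0,0,6,0.7,0,-0.014,6,0.7,0,-0.014,6,0.7,0,-0.014,6,0.7,0,-0.014,6,0.7,0,-0.014,6,0.7,0,-0.014,6,0.7,0,-0.014,6,0.7,0,-0.014,6,0.7,0,-0.014,6,0.7,0,-0.014,6,0.7,0,-0.014,6,0.7,0,-0.014,6,0.7,0,-0.014,0,0,0,0]'

```text
time_s: 17.2
ee_pos: [0.5754, -0.1332, 0.0263]
eef_rot: [-3.141, -0.0, 1.311]
force: [0.0, -0.4, -0.1]
grip_width: 0.0207
grip_force: 0.0
```

```bash
python3 -c "
from wr import *; wr('w3')"
```

```text
17.2 [ 0.5754 -0.1332  0.0263] [-3.141 -0.     1.311] 0.02069717737119892
cam [ 0.596 -0.056  0.206]
nut hullcentroid [ 0.5899 -0.0806] circ [ 0.5898 -0.0806] r 50.38425827026367 area 6681.5
flat yaw deg 15 mod 60, width [0.0879 0.0885 0.0877]
seat hullcentroid [0.5944 0.0072] circ [0.6007 0.027 ] r 53.40007400512695 area 4273.375
```

Emit:
apply_moves --plan '[6,1,0,-0.018,6,1,0,-0.018,6,1,0,-0.018,6,1,0,-0.018,6,1,0,-0.018,6,1,0,-0.018,6,1,0,-0.018,6,1,0,-0.018,6,1,0,-0.018,6,1,0,-0.018,6,1,0,-0.018,6,1,0,-0.018,6,1,0,-0.018,6,1,0,-0.018,0,0,0,0]'

```text
time_s: 18.75
ee_pos: [0.6012, -0.0523, 0.0265]
eef_rot: [3.142, -0.0, 1.563]
force: [-0.5, -0.0, -0.5]
grip_width: 0.0202
grip_force: 0.0
```

```bash
python3 -c "
from wr import *; wr('w4')"
```

```text
18.75 [ 0.6012 -0.0523  0.0265] [ 3.142 -0.     1.563] 0.020155899812098577
cam [0.602 0.028 0.206]
nut hullcentroid [0.6025 0.004 ] circ [0.6027 0.0038] r 50.60776901245117 area 6701.25
flat yaw deg 29 mod 60, width [0.0886 0.0888 0.0888]
seat hullcentroid [ 0.5914 -0.1843] circ [ 0.5803 -0.1838] r 120.09014129638672 area 4271.125
```

Emit:
apply_moves --plan '[3,0,0,-0.007,3,0,0,-0.007,3,0,0,-0.007,3,0,0,-0.007,3,0,0,-0.007,3,0,0,0,2,0,0,0,0,0,0,0]'

```text
time_s: 19.6
ee_pos: [0.6009, -0.0329, 0.0265]
eef_rot: [3.142, -0.0, 1.597]
force: [-0.7, -0.3, 0.1]
grip_width: 0.02
grip_force: 0.0
```

```bash
python3 -c "
from wr import *; wr('w5')"
```

```text
19.6 [ 0.6009 -0.0329  0.0265] [ 3.142 -0.     1.597] 0.019962720282643127
cam [0.599 0.047 0.206]
nut hullcentroid [0.6016 0.0232] circ [0.6019 0.0231] r 49.139827728271484 area 6303.125
flat yaw deg 31 mod 60, width [0.086  0.0861 0.0864]
seat hullcentroid [ 0.591  -0.1653] circ [ 0.5802 -0.1642] r 120.4808578491211 area 4244.125
```

View pics/w5r.png

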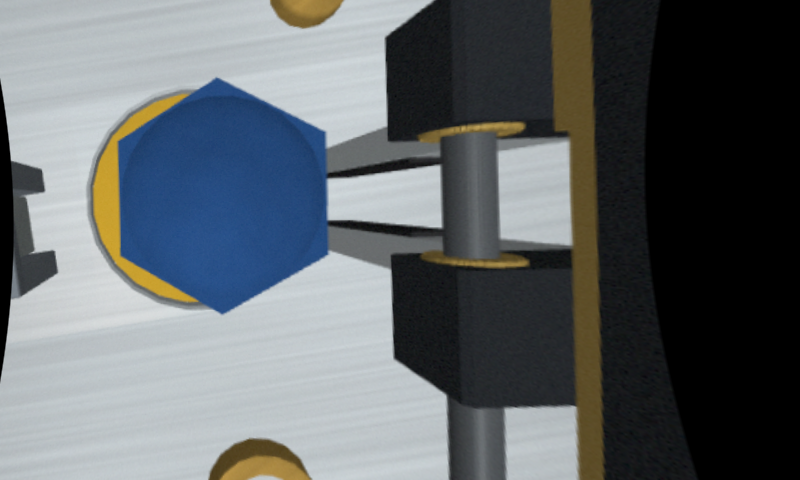

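The nut at (222,195) has partly dipped into the seat; a yellow crescent is still visible at (108,200). I'll nudge a few mm further.

Emit:
apply_moves --plan '[2,0,0,0,2,0,0,0,2,0,0,0,0,0,0,0,0,0,0,0]'

```text
time_s: 20.15
ee_pos: [0.6007, -0.0271, 0.0265]
eef_rot: [3.142, -0.0, 1.597]
force: [0.1, -0.7, 0.3]
grip_width: 0.0202
grip_force: 0.0
```

```bash
python3 -c "
from wr import *; wr('w6')"
```

```text
20.15 [ 0.6007 -0.0271  0.0265] [ 3.142 -0.     1.597] 0.020182481843006122
cam [0.598 0.053 0.206]
nut hullcentroid [0.6013 0.029 ] circ [0.6013 0.0291] r 47.188602447509766 area 5873.625
flat yaw deg 31 mod 60, width [0.0829 0.083  0.0824]
seat hullcentroid [ 0.591  -0.1595] circ [ 0.5802 -0.1582] r 120.4808578491211 area 4247.625
```

The apparent size now matches a full 10 mm drop (area 5874 against about 5920 expected). I'll back off, lift and verify.

Emit:
apply_moves --plan '[-10,0,0,0,-20,0,0,0,0,0,-40,0,0,0,-40,0,0,0,-40,0,-40,0,-40,0,-40,0,0,0,-40,0,0,0,0,0,0,0]'

```text
time_s: 21.1
ee_pos: [0.6039, -0.1774, 0.1818]
eef_rot: [3.141, 0.001, 1.592]
force: [-0.6, 0.8, 0.3]
grip_width: 0.0202
grip_force: 0.0
```

```bash
python3 - <<'E'
from nut import *
print(np.round(monitor.get_obs()['ee_pos'],3))
for n in('scene','side'):
    c=cam(n); W=cloud(c); h=cv2.cvtColor(c['image'],cv2.COLOR_RGB2HSV); H,s=h[...,0],h[...,1]
    b=(H>98)&(H<125)&(s>110)&(abs(W[...,0]-.6)<.07)&(abs(W[...,1]-.03)<.07)&(W[...,2]<.09)
    p=W[b]; r=np.hypot(p[:,0]-.601,p[:,1]-.0275); print(n,len(p),'top z dome',np.round(np.percentile(p[r<.015][:,2],50),4),'z ring',np.round(np.median(p[(r>.02)&(r<.03)][:,2]),4))
    q=p[(r<.038)&(p[:,2]>.035)]; A=np.c_[q[:,:2]-[.601,.0275],np.ones(len(q))]; print('tilt slopes',np.round(np.linalg.lstsq(A,q[:,2],rcond=None)[0],3))
    red=((H<6)|(H>174))&(s>130)&(W[...,1]>.3)
    k,l,st,ce=cv2.connectedComponentsWithStats(red.astype('uint8'))
    for i in range(1,k):
        if st[i,4]>15: g=W[l==i]; print('red',np.round(np.nanmin(g,0),3),np.round(np.nanmax(g,0),3))
    if n=='scene': cv2.imwrite('pics/end.png',cv2.resize(c['image'][120:300,200:440],(800,600))[...,::-1])
nut(top=.040,zs=.008)
E
```

```text
[ 0.604 -0.177  0.182]
scene 842 top z dome 0.0507 z ring 0.0472
tilt slopes [-0.013  0.003  0.047]
red [0.641 0.339 0.002] [0.665 0.365 0.01 ]
side 521 top z dome 0.0514 z ring 0.0468
tilt slopes [ 0.018 -0.031  0.047]
red [0.637 0.342 0.001] [0.665 0.368 0.009]
red [0.41  0.416 0.01 ] [0.454 0.423 0.05 ]
['scene', 'side'] [ 0.6012  0.0264 -0.2682] yawdeg -15.4 0.515
['scene'] [ 0.6003  0.0281 -0.3105] yawdeg -17.8 0.145
['side'] [0.6035 0.0232 0.3942] yawdeg 22.6 0.357
```

View pics/end.png

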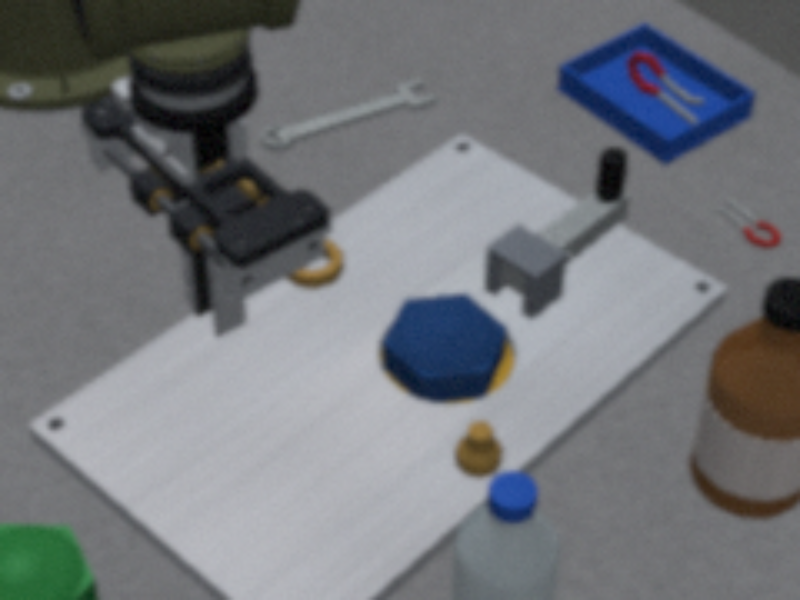

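The end view shows the nut seated at (445,345), with its dome top at about 0.052 (0.053 expected). The bolt is drawn back with its handle at (612,175), and the clip is in the tray at (665,85). The brass parts haven't moved noticeably, so I'll hand in.

```bash
python3 -c "
from station import ctrl; print(ctrl.hand_in())"
```

```text
the job is handed in; nothing more can be done
None
```

I handed the job in at about 21 s; the hand-in returned no verdict, but my last camera check showed the clip in the tray, the bolt drawn back about 73 mm and the nut flat in the seat, with the brass parts apparently unmoved.

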